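Seat a drive module and clamp it with the recessed knob

TASK

Push the finned module in the fixture fully home against the end stop without ramming it, then reach into the recess and turn the clamp knob clockwise until the jaw holds the module against the side fence firmly but gently, at about 12 N (well short of the 24 N that would crush it). Let go of everything, keep the gripper from leaning on the recess housing, and leave the other things lying about where they are.

Things in the scene. Friction and masses are not known exactly. Their poses are not given: they have to be found in the camera images.
- fixture: Bolted-down clamping fixture: aluminium plate 220 x 280 x 15 mm. Origin at the centre of its underside; x (220 mm) runs along the channel to the end stop, y (280 mm) from the side fence to the knob housing, z up. The channel lies along x at about y = -65 mm, open above and at its -x end, floor at z = 15 mm.
- seat (a point): Point on the channel floor where the centre of the seated module's underside belongs, to within the fence setting (y). Fixture frame (45, -65, 15) mm, same axes. The side fence beside it at -y is a steel bar 12 mm thick, 26 mm high, fixture x -53 to 77 mm; its inner face is at y = -98 to -92 mm, set anew each time and locked, so the knob angle at which the jaw bites differs.
- end_stop: Steel wall across the +x end of the channel, 35 mm high above the plate, 85 mm long. Axes and origin coincide with fixture's; the face that the module seats on is at x = 80 mm. Ramming the module into it with over 25 N damages it.
- module: Loose aluminium drive module with five cooling fins on top: 70 mm long (x), 50 wide (y), 45 high, 0.2 to 0.4 kg. Origin at the centre of its underside. It starts in the channel, 25 to 60 mm short of the end stop, nearly parallel to it, with play at both sides.
- jaw: Steel jaw plate 60 x 10 x 28 mm. Origin: centre of the face that presses the module; axes as the fixture's; at (40, -34, 31) mm there with the knob at 0. Advances to -y 14 mm per rad of knob, on a spring: once it has pushed the module to the fence its force grows 6 N per mm, about 84 N per rad of knob (12 N: 0.14 rad past first bite); the spring gives 5 mm at most.
- housing: Grey box with a round recess in its top. Axes and origin coincide with fixture's; the box is 120 (x) x 100 (y) mm, centred at x = 0, y = 70 mm, top at z = 85 mm. The recess is 80 mm across, 40 mm deep, centred on the knob. Leaning on the housing with over 20 N is damage.
- knob_grip (a point): Point on the axis of the black knob, where to grip it; turns with the knob. Fixture frame (0, 70, 69) mm, z up. The grip is a bar 46 mm long (this point's x) and 16 mm thick (y, to be pinched), from 16 mm below this point (where a 50 mm disc begins) to 11 mm above it; its top is 5 mm below the rim, the recess floor 24 mm below this point. At knob 0 the bar lies along fixture x.
- knob (a joint): Knob angle, rad: 0 = jaw fully open, grows clockwise from above (tightening), end at 1.7; starts at 0 to 0.2; the jaw bites at about 0.57 to 1.0. Friction holds it where it is left (up to 0.38 N m to turn it). The jaw adds 0.014 N m per newton of clamping force: at 12 N the torque, read standing still or turning, has risen by about 0.17 N m over that of free turning.
- collar: Bystander: small steel shaft collar, 28 mm across, 12 mm high, lying on the plate before the housing. Origin under its centre.
- bush: Bystander: brass bush, 22 mm across, 22 mm high, standing on the plate behind the housing. Origin under its centre.
- spare: Bystander: a smaller square finned module, 55 x 55 x 30 mm, on the table. Origin under its centre.
- driver: Bystander: screwdriver on the table to the robot's left.
- wrench: Bystander: wrench on the table to the robot's right.
- mug: Bystander: white mug, 80 mm across, 90 mm high, far left on the table. Origin under its centre.
- partbin: Bystander: grey parts bin 110 x 150 x 50 mm, far right on the table. Origin under its centre.
Not all that is in view belongs to the job. Leave any blue or red look-alike of the module alone.

How it is judged (in metres and radians):
On the way, in this order (a step that is already met when the one before it is completed fails the run):
1. the module sits fully home against the end stop (x of module in the frame of fixture above 0.0425 m and z of module in the frame of fixture below 0.018 m), for 0.2 s.
2. the jaw holds the module with at least 7 N (contact force between jaw and module above 7 N), for 0.2 s.
At the end, for the whole second after the job is handed in: The module lies flat on the plate, its end within 2.5 mm of the end stop, square to the channel within 0.04 rad, at rest, and the jaw presses it against the fence with 7 to 18 N (all of step 1 and contact force between jaw and module between 7 and 18 N and angle between the x axis of module and the x axis of fixture, either way round below 0.04 rad and linear speed of module below 0.01 m/s and velocity of joint knob below 0.05 rad/s); the robot touches nothing.
It fails at once if the jaw crushes the module (over 24 N) (contact force between jaw and module above 24 N).
It fails at once if the module is rammed into the end stop (over 25 N) (contact force between module and end_stop above 25 N).
It fails at once if the gripper leans on the recess housing (over 20 N) (contact force between any of the fingers, the arm and housing above 20 N).
It fails at once if a bystander is moved by more than 25 mm (distance of any of collar, bush, spare, driver, wrench, mug, partbin from where it was at the start of the episode above 0.025 m).
It also fails if it takes over 72 s, if anything falls off the work surface, if the arm or the gripper's body presses on something with over 40 N, if the wrist force passes 120 N, or if a joint passes its speed limit or range.

ROBOT

A 6-joint arm with a two-finger parallel gripper is mounted at the origin on the work surface. World frame = base frame: x ahead of the robot, y to its left, z up, the work surface at z = 0. Lengths are in mm, angles in rad, forces in N, time in s.
With the tool pointing down it reaches from about 300 to 775 mm from the base axis. Payload 14.6 kg.
Tool frame: the origin (TCP) lies at the very end of the fingers, on their centre line; the grasp point (between the pads) lies 19 mm behind it (pinch_z is the distance from the TCP to the grasp point, in mm); x points along the fingers, z is the direction in which the jaws open and shut, and the axes are right-handed (so a half turn about x gives the same grasp; the last joint's range is limited). The gripper opens to 94 mm and grips with 3 to 60 N. Pads are 16 mm wide; open, the fingers measure 119 mm over their backs; the gripper's body (75 mm by 177 mm) begins 78 mm behind the grasp point.
Start: joints at [-1.17, 0.3, 1.521, -0, 1.321, -0.067], TCP at [248, -490.903, 205.446] pointing down, gripper open.
Joint ranges: [-3.03, 3.03], [-0.79, 2.21], [0.23, 2.52], [-1.04, 4.18], [0, 3.07], [-2.55, 2.55]. Speed limits (rad/s): [2.22, 2.22, 2.57, 3.14, 3.14, 3.14].

INTERFACE

Orientations are given as [roll, pitch, yaw] about the fixed x, y, z axes, in that order (R = Rz(yaw) Ry(pitch) Rx(roll)).
In Python, from cell import read_state, camera, sign_off, pinch_z gives the robot as it stands. The module is installed in compiled form; this text tells all that it offers.
- The arm moves only by the tool arm_command, never from a script. Its argument "series" is a list of rows, each a list of 3 entries, a list of its own where there are three numbers: the finger opening in mm, from 0 to 94, then the shift along the tool's x, y, z in mm, then the turn about the tool's x in degrees. A call has 1 to 12 rows; each row is the pose to reach, as a shift and turn from the pose measured when the call began, along the tool's axes at that moment; what a row does not reach only later rows make up. A row lasts 1/8 s, in which the tool goes at most 62.5 mm and 10.7 degrees, less where a joint would pass 70% of its speed; a pose out of reach is approached as far as the arm can. A call with a gripper value outside its range is refused whole. The fingers move at their own pace and stop on an object; "newtons" is the grip in N (left out, the last holds). Time passes only in rows, so rows that repeat a pose let the fingers close. It gives the time, the measured TCP pose, the force and the opening at its end, in the units of the state.
- read_state(): the state, without advancing time (a new reading comes with each control period).
- camera(name): name is "scene" or "top" or "wrist"; returns a dict with "pixels" (420x560x3 uint8, red, green, blue), "range_z" (420x560 float32, mm along the optical axis (not along the pixel's ray), 0 where there is no reading), "fov_y" (degrees; the focal length in pixels is half the picture's height over the tangent of half this angle, whatever the lens; pixels are square), "cx", "cy" (the principal point, pixels), "k1" (the pictures are not rectified: a ray, as slopes to the right and down, at radius r is drawn at 1 + k1 r^2 times it, then the intrinsics apply), "R" (3x3) and "t" (3): a world point X has camera coordinates R X + t. Camera axes: x right, y down, z forward; pixel columns grow to the right and rows downward; lengths in mm; the calibration is good to about 2 mm. A picture is of the moment at which its call begins.
- sign_off(): hands the job in, once; it reports no verdict.
The state is a dict: "clock": time; "joints": joint angles; "qd": joint speeds; "effort": joint torques, N m; "eef_pos": TCP position; "eef_rot": TCP orientation; "wrist_force": force on the tool from outside, world axes, zero at the start; "moment": the same for the moment, N m; "finger_gap": finger opening in mm.
Only numpy, scipy, OpenCV 4.12 (cv2) and the standard library are available. Lean on these libraries where they do the work, as an engineer would, in place of code of your own. Each camera call takes 0.05 s, during which the arm holds its last target.

## Working session

There is one attempt and no reset: what is moved stays moved. The work goes in short steps, Python scripts to look and compute and a tool call to move; the robot and the scene stay as the last step left them, time stands still between calls to the robot, and variables do not carry over. Pictures are saved under pics/ and viewed, and the job is handed in when it is done.

Besides the shell and the picture viewer there is one more tool, called after ">>>" in YAML: its name, and indented under it one key for each argument. arm_command: Moves the arm, as the interface text tells. Its arguments: {"type":"object","properties":{"series":{"type":"array"},"newtons":{"type":"number"}},"required":["series"]}

```bash
mkdir -p pics; ls
python3 - <<'E'
from cell import *
import cv2
print(read_state(), pinch_z)
for n in ["scene","top","wrist"]:
    c=camera(n); cv2.imwrite(f"pics/{n}0.png",c["pixels"][:,:,::-1]); print(n,c["fov_y"],c["cx"],c["cy"],c["k1"],c["R"],c["t"])
E
```

```text
pics
{'clock': 0.0, 'joints': array([-1.16958781e+00,  3.00468516e-01,  1.52161317e+00,  2.15729276e-05,
        1.32068366e+00, -6.66178710e-02]), 'qd': array([ 0.00267466, -0.00055595, -0.00010494,  0.00079107, -0.00134127,
       -0.00172727]), 'effort': array([-1.50591990e-03, -5.31821108e+01, -3.52735233e+01,  7.07901525e-02,
        2.45206797e-02, -3.68955239e-05]), 'eef_pos': array([ 247.90828358, -490.65520914,  204.87417081]), 'eef_rot': array([3.05715841, 1.56962344, 1.95418312]), 'wrist_force': array([-0.03221986, -0.51326176,  0.66119942]), 'moment': array([ 0.00280579, -0.00921549,  0.03851161]), 'finger_gap': 94.2294190212749} 18.8
scene 42.56215726278607 283.2388188541018 209.17805895912255 -0.1895483027722849 [[ 0.3730969   0.92772221  0.01141079]
 [ 0.79195377 -0.31204044 -0.52482377]
 [-0.48333004  0.20484694 -0.85113442]] [-169.35260903 -399.76881251 1727.66753742]
top 53.76301226982742 279.21934351367764 214.4232678787001 -0.05628887228198433 [[ 0.01765099 -0.99975852  0.01309004]
 [-0.98350764 -0.01971809 -0.17978854]
 [ 0.18000324 -0.00970071 -0.98361818]] [-32.92193075 534.51937082 963.77942474]
wrist 69.46703428329369 279.950442009993 211.13508795128774 7.62431409196399e-05 [[ 0.45075872 -0.89264496 -0.00124531]
 [-0.85946166 -0.43437816  0.26952043]
 [-0.24112699 -0.12041839 -0.96299387]] [-549.03434066  -27.32380516  391.94821604]
```

View pics/top0.png

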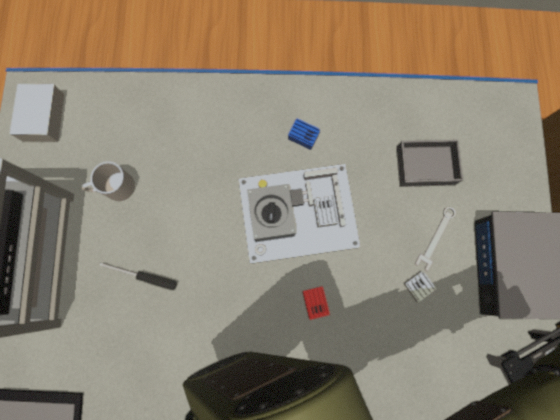

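View pics/scene0.png

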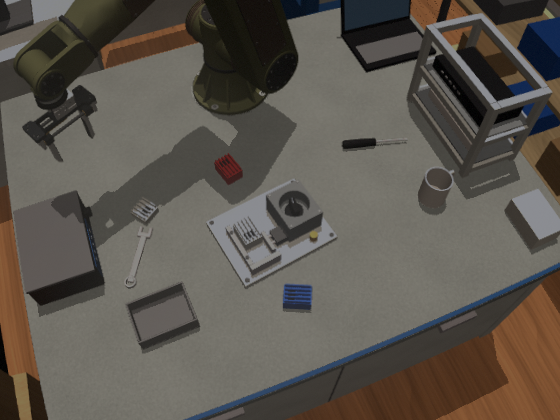

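The plate is centred near (298,213) in the top view. The housing is to the left (+y) and the end stop towards the top (+x). Next I measure the fixture from zoomed crops.

```bash
cat > h.py <<'E'
import numpy as np, cv2
from cell import *
def K(c):
    f=210/np.tan(np.radians(c["fov_y"]/2)); return np.array([[f,0,c["cx"]],[0,f,c["cy"]],[0,0,1]]),np.array([c["k1"],0,0,0,0.])
def rays(c,uv):
    k,d=K(c); return cv2.undistortPoints(np.float64(uv).reshape(-1,1,2),k,d).reshape(-1,2)
def onplane(c,uv,z):
    s=rays(c,uv); D=np.c_[s,np.ones(len(s))]@c["R"]; o=-c["R"].T@c["t"]
    return o+D*((z-o[2])/D[:,2])[:,None]
def proj(c,X):
    k,d=K(c); return cv2.projectPoints(np.float64(X).reshape(-1,1,3),cv2.Rodrigues(c["R"])[0],c["t"],k,d)[0].reshape(-1,2)
def cloud(c):
    v,u=np.mgrid[0:420,0:560]; s=rays(c,np.c_[u.ravel(),v.ravel()]); z=c["range_z"].ravel().astype(float)
    P=(np.c_[s*z[:,None],z]-c["t"])@c["R"]; P[z==0]=np.nan; return P.reshape(420,560,3)
def fix(F,X):  # F=(x,y,yaw,z0) fixture->world
    X=np.atleast_2d(X).astype(float); c,s=np.cos(F[2]),np.sin(F[2]); return X@np.array([[c,-s,0],[s,c,0],[0,0,1]]).T+[F[0],F[1],0]
def unfix(F,X):
    X=np.atleast_2d(X)-[F[0],F[1],0]; c,s=np.cos(F[2]),np.sin(F[2]); return X@np.array([[c,-s,0],[s,c,0],[0,0,1]])
E
python3 - <<'E'
from h import *
for n,(u0,v0,u1,v1) in {"top":(225,150,375,275),"scene":(195,170,345,290)}.items():
    c=camera(n); P=cloud(c); im=c["pixels"]
    cv2.imwrite(f"pics/{n}z.png",cv2.resize(im[v0:v1,u0:u1,::-1],None,fx=5,fy=5,interpolation=cv2.INTER_CUBIC))
    # plate + everything above 8mm connected around plate
    m=((P[:,:,2]>8)&(P[:,:,2]<120)).astype(np.uint8); m[:v0]=0;m[v1:]=0;m[:,:u0]=0;m[:,u1:]=0
    hs=(im.min(2)>120)&(abs(P[:,:,2]-15)<5)&(m>0)
    print(n,m.sum(),hs.sum(), np.median(P[:,:,2][hs]))
    nn,l,st,_=cv2.connectedComponentsWithStats(m); print(st)
    mm=(l==1+np.argmax(st[1:,4])); pts=P[mm&(abs(P[:,:,2]-15)<5)][:,:2].astype(np.float32)
    print("rect depth",cv2.minAreaRect(pts))
    uv=np.argwhere(hs)[:,::-1]; w=onplane(c,uv,15)[:,:2].astype(np.float32); print("rect col",cv2.minAreaRect(w))
    print("tablez",np.nanmedian(P[:,:,2]))
E
```

```text
top 9408 5324 14.872417100118486
[[     0      0    560    420 225792]
 [   239    164    122    100   9408]]
rect depth ((548.585693359375, -72.39239501953125), (221.25021362304688, 280.78851318359375), 9.459525108337402)
rect col ((547.9605102539062, -72.13818359375), (220.27139282226562, 279.669921875), 9.349515914916992)
tablez 0.2941008019898598
scene 8099 2788 14.286885318812093
[[     0      0    560    420 227101]
 [   216    170     27     14    230]
 [   268    172      1      1      1]
 [   206    179    132    108   7694]
 [   313    190      1      1      1]
 [   330    198      1      1      1]
 [   237    201      1      1      1]
 [   221    202      1      1      1]
 [   327    202      1      1      1]
 [   203    256      1      1      1]
 [   340    261      1      1      1]
 [   320    268      1      1      1]
 [   335    280      1      1      1]
 [   284    283     29      7    165]]
rect depth ((551.4554443359375, -74.62699890136719), (223.475830078125, 282.1172180175781), 8.958283424377441)
rect col ((550.6056518554688, -74.65765380859375), (217.08770751953125, 278.45074462890625), 9.322429656982422)
tablez -0.013442732307868781
```

Run:
```python
from h import *
F=(549.3,-73.4,np.radians(9.35))
for n in ["top","scene"]:
    c=camera(n);P=cloud(c); Q=unfix(F,P.reshape(-1,3)).reshape(P.shape)
    x,y,z=Q[...,0],Q[...,1],Q[...,2]
    h=lambda mm:(mm.sum(),np.round(np.percentile(x[mm],[1,50,99]),1),np.round(np.percentile(y[mm],[1,50,99]),1),np.round(np.median(z[mm]),1))
    print(n,"module",h((z>50)&(z<68)&(y<-20)&(y>-120)&(abs(x)<110)))
    print(" endstop",h((z>45)&(z<54)&(x>70)&(y<0)))
    print(" fence",h((abs(z-41)<4)&(y<-90)&(y>-120)&(x<77)&(x>-53)))
    hm=(abs(z-85)<4)&(y>5)&(y<130); print(" housing",h(hm), cv2.minAreaRect(Q[hm][:,:2].astype(np.float32)))
    km=(abs(z-80)<4)&(np.hypot(x,y-70)<32); print(" knob",h(km))
    if km.sum()>5:
        dark=km&(c["pixels"].max(2)<80); print(cv2.minAreaRect(Q[dark][:,:2].astype(np.float32)),dark.sum())
    jm=(y>-40)&(y<-5)&(z>30)&(z<50)&(abs(x-40)<45); print(" jaw",h(jm))
```

```text
top module (np.int64(482), array([-45.1,  -5.5,  91.9]), array([-104.9,  -62.7,  -29.2]), np.float64(53.0))
 endstop (np.int64(490), array([ 73. , 102.7, 229.8]), array([-427.7,  -93.4,  -17.6]), np.float64(48.6))
 fence (np.int64(245), array([-51.9,  12.6,  75.1]), array([-106.6, -100.3,  -94.3]), np.float64(40.8))
 housing (np.int64(1265), array([-60.2,  -1.4,  58.8]), array([ 22. ,  70.8, 120.7]), np.float64(84.9)) ((-0.5809593200683594, 71.41316986083984), (120.77556610107422, 99.87301635742188), 0.06036403030157089)
 knob (np.int64(126), array([-22. ,  -1.5,  21.5]), array([62.2, 71.5, 81.2]), np.float64(79.7))
((-2.3645172119140625, 71.82154846191406), (14.295352935791016, 43.12461471557617), 81.80406951904297) 99
 jaw (np.int64(230), array([-1.8, 35.6, 84.3]), array([-39.1, -26.7,  -5.5]), np.float64(42.3))
scene module (np.int64(377), array([-41. ,   0.1,  96.6]), array([-107.5,  -67.3,  -32.8]), np.float64(54.8))
 endstop (np.int64(487), array([ 71.9, 120. , 227.9]), array([-432.5, -102.3,  -19.1]), np.float64(48.5))
 fence (np.int64(206), array([-48.6,  11.5,  75.7]), array([-110.3, -103.8,  -90.3]), np.float64(40.6))
 housing (np.int64(911), array([-535.9,   -3.1,   62. ]), array([ 18.5,  72.8, 119.2]), np.float64(84.2)) ((-255.98605346679688, 73.62693786621094), (103.48909759521484, 638.7356567382812), 88.87760925292969)
 knob (np.int64(79), array([-19.1,   2.8,  24.9]), array([58.3, 68. , 78.6]), np.float64(78.5))
((2.4542789459228516, 68.30298614501953), (15.844576835632324, 46.54676055908203), 79.32118225097656) 74
 jaw (np.int64(207), array([14.1, 42.1, 80.3]), array([-38.8, -29.4,  -5.7]), np.float64(41.2))
```

View pics/topz.png

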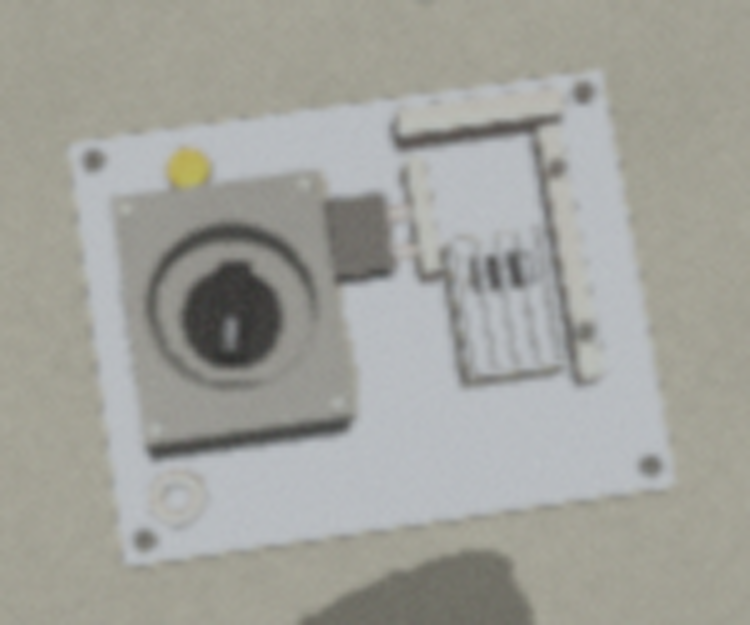

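View pics/scenez.png

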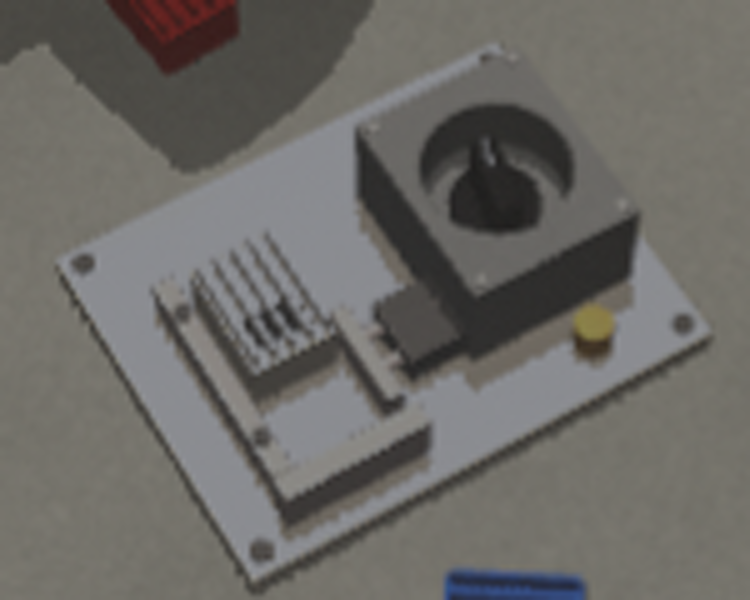

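```bash
cat >> h.py <<'E'
from scipy.spatial.transform import Rotation as Rn
F=(549.3,-73.4,np.radians(9.35))
def Rt(s): return Rn.from_euler('xyz',s["eef_rot"]).as_matrix()
def plan(fx,zopen_deg=None,turn=None):
    """shift in tool axes to put TCP at fixture point fx; turn deg so tool z lies at given angle in fixture xy (mod 180)"""
    s=read_state(); R=Rt(s); d=R.T@(fix(F,fx)[0]-s["eef_pos"])
    a=np.degrees(np.arctan2(R[1,2],R[0,2])-F[2])
    out=[np.round(d,1),"zang_fix",round(a,2)]
    if zopen_deg is not None: # turn about tool x (down): positive lowers the angle
        t=(a-zopen_deg+90)%180-90; out+=["turn",round(t,2)]
    return out
def here():
    s=read_state(); print("t",round(s["clock"],2),"fix",np.round(unfix(F,s["eef_pos"])[0],1),"F",np.round(s["wrist_force"],2),"M",np.round(s["moment"],3),"gap",round(s["finger_gap"],1),"j",np.round(s["joints"],2))
E
python3 - <<'E'
from h import *
here(); print(np.round(Rt(read_state()),3)); print(plan([-85,-64,150],90)); print(fix(F,[[-85,-64,150],[0,70,60]]))
c=camera("top");P=cloud(c);Q=unfix(F,P.reshape(-1,3)).reshape(P.shape);x,y,z=[Q[...,i] for i in range(3)]
m=(z>52)&(z<66)&(x<45)&(x>-60)&(y<-25)&(y>-120); print(cv2.minAreaRect(Q[m][:,:2].astype(np.float32)))
E
```

```text
t 0.35 fix [-365.1 -363.   205.3] F [-0.13  0.19  0.24] M [-0.01  -0.01   0.052] gap 94.3 j [-1.17  0.3   1.52 -0.    1.32 -0.07]
[[-0.     0.893  0.451]
 [ 0.     0.451 -0.893]
 [-1.     0.    -0.   ]]
[array([  55.4,  356.9, -201.2]), 'zang_fix', np.float64(-72.55), 'turn', np.float64(17.45)]
[[ 475.82704028 -150.35923719  150.        ]
 [ 537.92745325   -4.32999797   60.        ]]
((-11.36838150024414, -62.3849983215332), (46.73677444458008, 66.48251342773438), 89.28146362304688)
```

>>> arm_command:
  series:
    - [12,[0,60,-34],3]
    - [12,[10,120,-67],6]
    - [12,[20,180,-101],9]
    - [12,[30,240,-134],12]
    - [12,[40,300,-168],15]
    - [12,[55,357,-201],17.5]
    - [12,[55,357,-201],17.5]
    - [12,[55,357,-201],17.5]
    - [12,[55,357,-201],17.5]
    - [12,[55,357,-201],17.5]
  newtons: 20

```text
clock: 1.65
eef_pos: [475.7, -151.4, 150.7]
eef_rot: [1.166, 1.57, -0.244]
wrist_force: [0.6, 0.2, -0.0]
finger_gap: 11.9
```

Run:
```python
from h import *
here(); print(plan([-75,-64,30],90)); 
c=camera("wrist"); cv2.imwrite("pics/w1.png",c["pixels"][:,:,::-1])
```

```text
t 1.65 fix [-85.3 -65.  150.7] F [ 0.61  0.19 -0.01] M [-0.011  0.011  0.031] gap 11.9 j [-0.38  0.24  1.73  0.    1.17  1.03]
[array([120.7,  10.3,  -1.1]), 'zang_fix', np.float64(-90.13), 'turn', np.float64(-0.13)]
```

View pics/w1.png

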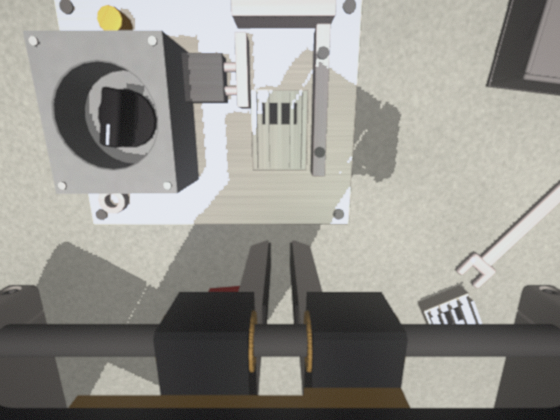

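The wrist view shows the closed fingers at (280,250), the module at (280,130), the fence at (320,100) and the knob at (125,115). All are in line with the push. I'll refine the fixture pose from this closer view.

Run:
```python
from h import *
c=camera("wrist");P=cloud(c);Q=unfix(F,P.reshape(-1,3)).reshape(P.shape);x,y,z=[Q[...,i] for i in range(3)]
r=lambda m:cv2.minAreaRect(Q[m][:,:2].astype(np.float32))
print("housing",r((abs(z-85)<3)&(y>5)&(y<130)&(abs(x)<70)))
m=(abs(z-80)<3)&(np.hypot(x,y-70)<32); print("bar",r(m),m.sum())
m=(abs(z-50)<2.5)&(x>75)&(x<100)&(y<-10)&(y>-120); print("stop",r(m))
m=(abs(z-41)<2)&(y<-85)&(y>-115)&(abs(x)<78); print("fence",r(m),np.percentile(y[m],[1,99]))
m=(abs(z-60)<2)&(x<45)&(x>-60)&(y<-25)&(y>-120); print("mod",r(m))
m=(abs(z-45)<2)&(y<-20)&(y>-60)&(x>5)&(x<75); print("jaw",r(m),np.percentile(y[m],[2,98]))
m=(abs(z-15)<4)&(abs(x)<125)&(y>-160)&(y<150)&(c["pixels"].min(2)>120); print("plate",r(m))
print(np.median(z[(abs(z)<4)&(y<-200)]),np.median(z[(abs(z-85)<4)&(abs(x)<60)]))
```

```text
housing ((0.6799430847167969, 71.43119812011719), (101.92166137695312, 119.8887939453125), 89.75899505615234)
bar ((0.5495815277099609, 70.8847427368164), (16.518898010253906, 45.833274841308594), 79.02909851074219) 1197
stop ((85.97465515136719, -66.91622924804688), (12.21117877960205, 84.99525451660156), 0.06486424058675766)
fence ((12.548072814941406, -100.8513412475586), (12.288090705871582, 129.8043975830078), 89.98665618896484) [-106.67868761  -94.84533915]
mod ((-10.31901741027832, -63.23210144042969), (45.14390182495117, 63.48201370239258), 89.84346771240234)
jaw ((40.492286682128906, -30.61810874938965), (10.231380462646484, 60.012874603271484), 89.98808288574219) [-35.51083899 -25.89926439]
plate ((-2.5407943725585938, 1.2946624755859375), (280.3470153808594, 214.3522491455078), 89.87922668457031)
-0.02917638754980193 84.98709478385035
```

>>> arm_command:
  series:
    - [12,[40,3,0],0]
    - [12,[80,6,0],0]
    - [12,[120,8,0],0]
    - [12,[120,8,0],0]
    - [12,[120,8,0],0]

```text
clock: 2.38
eef_pos: [484.3, -150.6, 32.2]
eef_rot: [1.073, 1.569, -0.337]
wrist_force: [0.4, -0.3, 0.1]
finger_gap: 12.2
```

```bash
sed -i 's/^F=.*/F=(549.7,-72.2,np.radians(9.3))/' h.py
python3 - <<'E'
from h import *
here(); print(plan([2,-64,30],90))
E
```

```text
t 2.38 fix [-77.2 -66.8  32.2] F [ 0.39 -0.28  0.14] M [-0.006 -0.015  0.004] gap 12.2 j [-0.37  0.43  1.8   0.    0.91  1.04]
[array([ 2.3, 79.2, -2.9]), 'zang_fix', np.float64(-90.1), 'turn', np.float64(-0.1)]
```

>>> arm_command:
  series:
    - [12,[2,7,-3],0]
    - [12,[2,14,-3],0]
    - [12,[2,19,-3],0]
    - [12,[2,21,-3],0]
    - [12,[2,23,-3],0]
    - [12,[2,25,-3],0]
    - [12,[2,27,-3],0]
    - [12,[2,29,-3],0]
    - [12,[2,31,-3],0]
    - [12,[2,33,-3],0]
    - [12,[2,35,-3],0]
    - [12,[2,37,-3],0]

```text
clock: 3.88
eef_pos: [520.4, -141.6, 30.2]
eef_rot: [1.099, 1.569, -0.311]
wrist_force: [-1.8, -0.1, -0.5]
finger_gap: 12.2
```

```bash
cat > look.py <<'E'
from h import *
import sys
here()
c=camera("wrist");P=cloud(c);Q=unfix(F,P.reshape(-1,3)).reshape(P.shape);x,y,z=[Q[...,i] for i in range(3)]
r=lambda m:cv2.minAreaRect(Q[m][:,:2].astype(np.float32))
m=(abs(z-60)<2)&(x<80)&(x>-60)&(y<-25)&(y>-120)
if m.sum()>20: print("mod",r(m),m.sum(),np.percentile(x[m],[1,99]))
m=(abs(z-50)<2.5)&(x>75)&(x<100)&(y<-10)&(y>-120); 
if m.sum()>20: print("stop",r(m))
cv2.imwrite(f"pics/{sys.argv[1]}.png",c["pixels"][:,:,::-1])
E
python3 look.py w2
```

```text
t 3.88 fix [-40.1 -63.8  30.2] F [-1.82 -0.08 -0.45] M [-0.043  0.39   0.02 ] gap 12.2 j [-0.33  0.49  1.71  0.    0.94  1.08]
mod ((1.9825210571289062, -64.70736694335938), (45.24741744995117, 68.68252563476562), 89.8868408203125) 4035 [-30.67809535  35.88034356]
stop ((86.74128723144531, -68.14118957519531), (85.35952758789062, 14.573893547058105), 89.9205322265625)
```

View pics/w2.png

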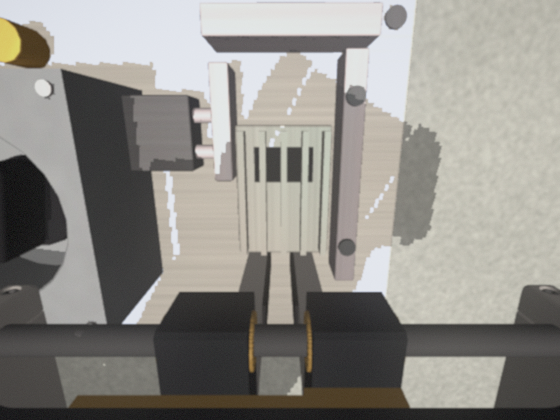

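The module is centred at (283,190), square, and sliding ahead of the fingers at about 2 N. Roughly 42 mm remain.

>>> arm_command:
  series:
    - [12,[0,3,0],0]
    - [12,[0,6,0],0]
    - [12,[0,9,0],0]
    - [12,[0,12,0],0]
    - [12,[0,15,0],0]
    - [12,[0,18,0],0]
    - [12,[0,21,0],0]
    - [12,[0,24,0],0]
    - [12,[0,27,0],0]
    - [12,[0,30,0],0]
    - [12,[0,33,0],0]
    - [12,[0,35,0],0]

```text
clock: 5.42
eef_pos: [555.4, -136.0, 30.3]
eef_rot: [1.095, 1.569, -0.315]
wrist_force: [-1.5, -0.0, -1.0]
finger_gap: 11.8
```

```bash
python3 look.py w3
```

```text
t 5.42 fix [ -4.7 -63.8  30.3] F [-1.55 -0.02 -1.04] M [-0.003  0.362 -0.022] gap 11.8 j [-0.3   0.55  1.61 -0.    0.98  1.11]
mod ((37.267555236816406, -64.71916198730469), (45.33250045776367, 68.90521240234375), 89.96150207519531) 4006 [ 4.82052325 71.24222019]
stop ((84.52389526367188, -68.24566650390625), (85.46390533447266, 19.15407371520996), 89.88065338134766)
```

>>> arm_command:
  series:
    - [12,[0,1,0],0]
    - [12,[0,2,0],0]
    - [12,[0,3,0],0]
    - [12,[0,4,0],0]
    - [12,[0,4.5,0],0]
    - [12,[0,5,0],0]

```text
clock: 6.22
eef_pos: [560.2, -135.2, 30.3]
eef_rot: [1.006, 1.569, -0.404]
wrist_force: [-6.0, -1.5, 2.3]
finger_gap: 11.8
```

>>> arm_command:
  series:
    - [12,[0,0.4,0],0]
    - [12,[0,0.8,0],0]

```text
clock: 6.48
eef_pos: [560.3, -135.2, 30.3]
eef_rot: [-0.715, 1.57, -2.125]
wrist_force: [-9.7, -0.7, 5.1]
finger_gap: 12.1
```

>>> arm_command:
  series:
    - [12,[0,0.4,0],0]
    - [12,[0,0.8,0],0]

```text
clock: 6.72
eef_pos: [560.2, -135.2, 30.3]
eef_rot: [-1.472, 1.568, -2.882]
wrist_force: [-11.5, -2.1, 6.0]
finger_gap: 12.1
```

It has seated: the pose stalls while the push force rises to about 11 N. Now a check, then I back off.

>>> arm_command:
  series:
    - [12,[0,0,0],0]
    - [12,[0,-4,0],0]
    - [12,[0,-15,0],0]
    - [12,[0,-25,0],0]

```text
clock: 7.22
eef_pos: [534.8, -139.3, 30.4]
eef_rot: [-1.462, 1.568, -2.872]
wrist_force: [-0.1, -0.6, 0.5]
finger_gap: 12.2
```

```bash
python3 look.py w4
python3 - <<'E'
from h import *
print(plan([-30,20,170],90))
E
```

```text
t 7.22 fix [-25.6 -63.8  30.4] F [-0.09 -0.6   0.47] M [ 0.043 -0.016  0.021] gap 12.2 j [-0.32  0.51  1.67 -0.    0.96  1.09]
mod ((29.695594787597656, -64.77837371826172), (45.21328353881836, 94.72685241699219), 89.93759155273438) 4637 [-15.86903571  76.52242658]
stop ((84.62576293945312, -68.07905578613281), (19.08616828918457, 85.12821197509766), 0.24066396057605743)
[array([-139.6,   -4.1,  -83.8]), 'zang_fix', np.float64(-90.11), 'turn', np.float64(-0.11)]
```

View pics/w4.png

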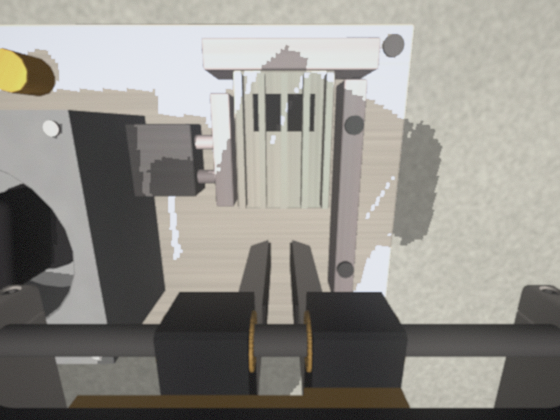

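The module face at (285,72) is flush against the end stop and square. Now I rise and go above the knob, half-turned so that joint 6 has room.

>>> arm_command:
  series:
    - [12,[-60,0,0],0]
    - [12,[-120,0,0],-10]
    - [30,[-140,6,-30],-20]
    - [30,[-140,12,-70],-30]
    - [30,[-140,18,-110],-40]
    - [30,[-140,25,-134],-50]
    - [30,[-140,25,-134],-60]
    - [30,[-140,25,-134],-70]
    - [30,[-140,25,-134],-80]
    - [30,[-140,25,-134],-90]

```text
clock: 8.52
eef_pos: [537.4, -3.2, 170.3]
eef_rot: [-3.136, 1.568, -2.97]
wrist_force: [0.8, 0.3, 1.1]
finger_gap: 30.2
```

>>> arm_command:
  series:
    - [34,[0,0,0],-10]
    - [34,[0,0,0],-20]
    - [34,[0,0,0],-30]
    - [34,[0,0,0],-40]
    - [34,[0,0,0],-50]
    - [34,[0,0,0],-60]
    - [34,[0,0,0],-70]
    - [34,[0,0,0],-79]
    - [34,[0,0,0],-79]
    - [34,[0,0,0],-79]

```text
clock: 9.78
eef_pos: [537.3, -3.2, 170.4]
eef_rot: [1.769, 1.568, -2.972]
wrist_force: [-0.4, -0.3, -0.3]
finger_gap: 33.9
```

```bash
cat > knob.py <<'E'
from h import *
import sys
here()
c=camera(sys.argv[2] if len(sys.argv)>2 else "wrist");P=cloud(c);Q=unfix(F,P.reshape(-1,3)).reshape(P.shape);x,y,z=[Q[...,i] for i in range(3)]
r=lambda m:cv2.minAreaRect(Q[m][:,:2].astype(np.float32)) if m.sum()>20 else None
m=(abs(z-85)<3)&(y>5)&(y<130)&(abs(x)<70);print("housing",r(m))
m=(abs(z-80)<3)&(np.hypot(x,y-70)<32); print("bar",r(m),m.sum())
m=(abs(z-45)<2)&(y<-20)&(y>-60)&(x>5)&(x<75); print("jaw",r(m))
m=(abs(z-41)<2)&(y<-85)&(y>-115)&(abs(x)<78); print("fence",r(m))
cv2.imwrite(f"pics/{sys.argv[1]}.png",c["pixels"][:,:,::-1])
print(plan([0,70,57],79))
E
python3 knob.py w5
```

```text
t 9.78 fix [ -1.1  70.1 170.4] F [-0.41 -0.26 -0.33] M [ 0.08  -0.143  0.05 ] gap 33.9 j [-0.07  0.3   1.6  -0.    1.24 -1.61]
housing ((0.6963310241699219, 68.9856185913086), (100.44898986816406, 120.90657806396484), 89.9503173828125)
bar ((0.31114768981933594, 69.16508483886719), (15.868170738220215, 46.187171936035156), 79.36934661865234) 773
jaw ((37.96565246582031, -35.23534393310547), (66.55364990234375, 30.554046630859375), 16.64295196533203)
fence ((8.797943115234375, -97.89846801757812), (122.89986419677734, 23.05833625793457), 1.170520305633545)
[array([113.3,  -1.4,   0.2]), 'zang_fix', np.float64(79.05), 'turn', np.float64(0.05)]
```

View pics/w5.png

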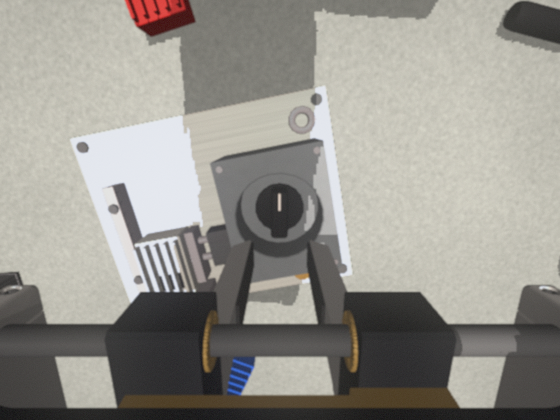

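The bar is centred at (279,215) between the fingers and aligned with them. Its measured centre is about (0.3, 69.5), with the knob at roughly 0.185 rad. Descending.

>>> arm_command:
  series:
    - [34,[25,-1.5,-0.3],0]
    - [34,[50,-1.5,-0.3],0]
    - [34,[70,-1.5,-0.3],0]
    - [34,[80,-1.5,-0.3],0]
    - [34,[80,-1.5,-0.3],0]

```text
clock: 10.45
eef_pos: [538.5, -3.6, 90.2]
eef_rot: [1.72, 1.567, -3.023]
wrist_force: [-0.2, -0.4, 0.3]
finger_gap: 33.9
```

```bash
python3 knob.py w6
```

```text
t 10.45 fix [ 0.  69.5 90.2] F [-0.18 -0.39  0.31] M [ 0.034 -0.075 -0.   ] gap 33.9 j [-0.07  0.4   1.67 -0.    1.07 -1.62]
housing ((-0.2894172668457031, 69.17526245117188), (119.13925170898438, 100.59121704101562), 0.027385657653212547)
bar ((-0.4171123504638672, 69.2452392578125), (15.82496452331543, 45.00556945800781), 79.4946060180664) 1438
jaw ((23.081466674804688, -43.33176040649414), (26.294761657714844, 32.62151336669922), 0.30620676279067993)
fence ((-0.6086807250976562, -97.4331283569336), (23.713455200195312, 103.94518280029297), 89.62113189697266)
[array([33.8,  0.3,  0.5]), 'zang_fix', np.float64(79.01), 'turn', np.float64(0.01)]
```

View pics/w6.png

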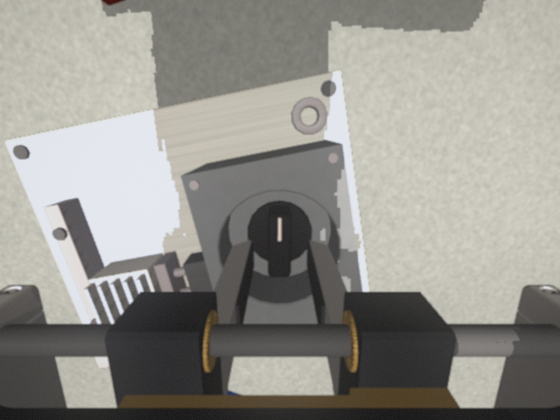

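The fingers straddle the bar at (279,238) symmetrically. I go down to z = 57 and record a moment baseline.

>>> arm_command:
  series:
    - [34,[12,0.3,0.2],0]
    - [34,[24,0.3,0.2],0]
    - [34,[30,0.3,0.2],0]
    - [34,[33,0.3,0.2],0]
    - [34,[33,0.3,0.2],0]

```text
clock: 11.12
eef_pos: [538.4, -3.4, 57.7]
eef_rot: [1.796, 1.568, -2.946]
wrist_force: [0.3, 0.2, -0.2]
finger_gap: 34.1
```

```bash
cat > mom.py <<'E'
from h import *
import sys
here(); A=[]
for i in range(int(sys.argv[1]) if len(sys.argv)>1 else 6):
    camera("top"); s=read_state(); A.append(np.r_[s["wrist_force"],s["moment"],s["effort"][5]])
A=np.array(A); print("mean",np.round(A.mean(0),3),"sd",np.round(A.std(0),3)); print(plan([0,69.6,57]))
E
python3 mom.py
```

```text
t 11.12 fix [ 0.  69.7 57.7] F [ 0.35  0.21 -0.15] M [ 0.096 -0.132  0.044] gap 34.1 j [-0.07  0.45  1.69 -0.    1.   -1.61]
mean [ 0.    -0.14   0.048  0.08  -0.131 -0.008  0.   ] sd [0.382 0.408 0.43  0.038 0.023 0.013 0.   ]
[array([ 1. ,  0.1, -0.1]), 'zang_fix', np.float64(79.01)]
```

>>> arm_command:
  series:
    - [10,[0,0,0],0]
    - [10,[0,0,0],0]
    - [10,[0,0,0],0]
    - [10,[0,0,0],0]
    - [10,[0,0,0],0]
  newtons: 55

```text
clock: 12.05
eef_pos: [538.6, -4.0, 58.2]
eef_rot: [2.248, 1.568, -2.494]
wrist_force: [-0.5, -5.2, 0.8]
finger_gap: 15.2
```

```bash
python3 mom.py 4
```

```text
t 12.05 fix [ 0.  69.1 58.2] F [-0.51 -5.16  0.83] M [-0.776 -0.01  -0.052] gap 15.2 j [-0.07  0.45  1.69 -0.    1.   -1.61]
mean [-0.878 -5.001  1.242 -0.81  -0.016 -0.107 -0.099] sd [0.219 0.54  0.49  0.026 0.029 0.029 0.   ]
[array([1.1, 0.1, 0.5]), 'zang_fix', np.float64(78.99)]
```

>>> arm_command:
  series:
    - [10,[0,0,0],2]
    - [10,[0,0,0],5]
    - [10,[0,0,0],8]
    - [10,[0,0,0],11]
    - [10,[0,0,0],14]
    - [10,[0,0,0],17]

```text
clock: 13.0
eef_pos: [538.6, -4.2, 58.1]
eef_rot: [2.635, 1.568, -2.406]
wrist_force: [-0.7, -1.9, 1.1]
finger_gap: 15.4
```

```bash
python3 mom.py 5
```

```text
t 13.0 fix [-0.  69.  58.1] F [-0.68 -1.93  1.08] M [-0.298 -0.129  0.478] gap 15.4 j [-0.07  0.45  1.69 -0.    1.   -1.32]
mean [-0.501 -2.66  -0.041 -0.406 -0.096  0.228  0.37 ] sd [0.432 0.407 0.472 0.063 0.024 0.059 0.45 ]
[array([1.1, 0.3, 0.6]), 'zang_fix', np.float64(62.03)]
```

>>> arm_command:
  series:
    - [10,[0,0,0],3]
    - [10,[0,0,0],6]
    - [10,[0,0,0],9]
    - [10,[0,0,0],12]

```text
clock: 13.75
eef_pos: [538.6, -4.2, 58.1]
eef_rot: [2.86, 1.568, -2.389]
wrist_force: [-1.1, -2.3, -0.3]
finger_gap: 15.8
```

```bash
python3 mom.py 5; python3 knob.py w7; python3 knob.py t7 top|grep -v plan
```

```text
t 13.75 fix [-0.  68.9 58.1] F [-1.06 -2.32 -0.29] M [-0.404 -0.092  0.432] gap 15.8 j [-0.07  0.45  1.69 -0.    1.   -1.11]
mean [-0.804 -3.386  0.646 -0.444 -0.076  0.257  0.383] sd [0.502 0.209 0.387 0.047 0.011 0.067 0.437]
[array([1.1, 0.4, 0.6]), 'zang_fix', np.float64(50.1)]
t 14.0 fix [-0.  68.9 58.1] F [-1.61 -3.45  0.56] M [-0.536 -0.073  0.238] gap 15.6 j [-0.07  0.45  1.69 -0.    1.   -1.11]
housing ((0.6040000915527344, 68.83621978759766), (100.91610717773438, 120.9693832397461), 89.98466491699219)
bar ((-0.2662544250488281, 69.57888793945312), (39.75339126586914, 40.70779800415039), 6.361897945404053) 2170
jaw None
fence ((-3.754283905029297, -104.12741088867188), (39.86069869995117, 25.776935577392578), 19.854385375976562)
[array([1.1, 0.7, 0.9]), 'zang_fix', np.float64(50.08), 'turn', np.float64(-28.92)]
t 14.05 fix [-0.  68.9 58.1] F [-1.21 -2.85  0.68] M [-0.496 -0.092  0.235] gap 15.4 j [-0.07  0.45  1.69 -0.    1.   -1.11]
housing None
bar None 0
jaw ((41.35580825805664, -42.42417907714844), (21.0145320892334, 64.37095642089844), 85.45226287841797)
fence ((10.98873519897461, -97.03384399414062), (128.84857177734375, 21.709592819213867), 0.047595057636499405)
[array([1.2, 0.7, 0.9]), 'zang_fix', np.float64(50.07), 'turn', np.float64(-28.93)]
```

View pics/w7.png

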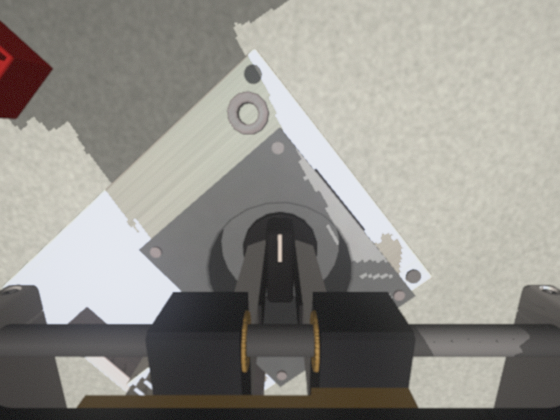

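The bar at (279,250) follows the fingers with no visible slip. The free-turning Mz is about 0.45 at the end of a move and about 0.24 at rest. The knob is at about 0.70 rad and I expect the bite near 0.86, so I continue in small, identical steps.

```bash
cat > m2.py <<'E'
from h import *
s0=read_state(); R=Rt(s0); th=np.radians(90)-(np.arctan2(R[1,2],R[0,2])-F[2])
M=[s0["moment"][2]];E=[s0["effort"][5]]
for i in range(7):
    camera("top"); s=read_state(); M.append(s["moment"][2]);E.append(s["effort"][5])
print("t",round(s["clock"],2),"theta",round(th,3),"M",np.round(M,2),"mean",round(np.mean(M[1:]),3),"E",np.round(E,2),"gap",round(s["finger_gap"],1),np.round(s["wrist_force"],1))
E
echo
```

```text
(no output)
```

>>> arm_command:
  series:
    - [10,[0,0,0],1]
    - [10,[0,0,0],2]
    - [10,[0,0,0],3]

```text
clock: 14.48
eef_pos: [538.5, -4.2, 58.1]
eef_rot: [2.874, 1.568, -2.427]
wrist_force: [-0.9, -3.2, 0.1]
finger_gap: 15.8
```

```bash
python3 m2.py
```

```text
t 14.82 theta 0.75 M [0.41 0.41 0.38 0.34 0.37 0.25 0.31 0.36] mean 0.347 E [0.12 0.16 0.63 0.47 0.39 0.35 0.34 0.34] gap 15.8 [-0.6 -3.   0.5]
```

>>> arm_command:
  series:
    - [10,[0,0,0],1]
    - [10,[0,0,0],2]
    - [10,[0,0,0],3]

```text
clock: 15.2
eef_pos: [538.5, -4.2, 58.1]
eef_rot: [2.919, 1.568, -2.434]
wrist_force: [-0.4, -3.9, 0.6]
finger_gap: 15.6
```

```bash
python3 m2.py
```

```text
t 15.55 theta 0.803 M [0.44 0.37 0.36 0.34 0.31 0.33 0.27 0.34] mean 0.33 E [0.13 0.16 0.63 0.47 0.38 0.35 0.34 0.33] gap 15.4 [-0.5 -3.5 -0.3]
```

Free turning settles at E = 0.34 and Mz = 0.34. Continuing in the same way.

>>> arm_command:
  series:
    - [10,[0,0,0],1]
    - [10,[0,0,0],2]
    - [10,[0,0,0],3]

```text
clock: 15.92
eef_pos: [538.5, -4.2, 58.1]
eef_rot: [2.948, 1.568, -2.457]
wrist_force: [-1.2, -4.4, 0.5]
finger_gap: 15.3
```

```bash
python3 m2.py
```

```text
t 16.27 theta 0.855 M [0.45 0.39 0.38 0.38 0.31 0.39 0.37 0.35] mean 0.368 E [0.13 0.16 0.63 0.47 0.38 0.35 0.34 0.33] gap 15.5 [-1.1 -5.3  0.6]
```

>>> arm_command:
  series:
    - [10,[0,0,0],1]
    - [10,[0,0,0],2]

```text
clock: 16.52
eef_pos: [538.5, -4.3, 58.1]
eef_rot: [2.997, 1.568, -2.443]
wrist_force: [-0.6, -4.3, 1.5]
finger_gap: 15.4
```

```bash
python3 m2.py
```

```text
t 16.88 theta 0.89 M [0.41 0.37 0.39 0.33 0.32 0.36 0.3  0.37] mean 0.347 E [0.11 0.16 0.63 0.47 0.38 0.35 0.34 0.33] gap 15.8 [-1.4 -4.1  0.7]
```

>>> arm_command:
  series:
    - [10,[0,0,0],1]
    - [10,[0,0,0],2]

```text
clock: 17.12
eef_pos: [538.5, -4.3, 58.1]
eef_rot: [3.031, 1.568, -2.444]
wrist_force: [-1.1, -4.4, 0.7]
finger_gap: 15.4
```

```bash
python3 m2.py; python3 knob.py t8 top|grep -E "jaw|fence"
```

```text
t 17.48 theta 0.925 M [0.53 0.4  0.42 0.4  0.35 0.39 0.38 0.38] mean 0.387 E [0.13 0.19 0.65 0.5  0.41 0.38 0.37 0.36] gap 15.8 [-0.3 -4.6  0.7]
jaw ((40.7636604309082, -34.38453674316406), (65.22960662841797, 26.311031341552734), 1.035564661026001)
fence ((10.527713775634766, -98.3277587890625), (128.73202514648438, 19.212623596191406), 0.12578557431697845)
```

>>> arm_command:
  series:
    - [10,[0,0,0],1]
    - [10,[0,0,0],2]

```text
clock: 17.77
eef_pos: [538.5, -4.3, 58.1]
eef_rot: [3.057, 1.568, -2.453]
wrist_force: [-0.7, -3.9, 2.4]
finger_gap: 15.6
```

```bash
python3 m2.py
python3 - <<'E'
from h import *
for n in["top","scene"]:
    c=camera(n); p=proj(c,fix(F,[[45,-60,50]]))[0].astype(int); print(p)
    cv2.imwrite(f"pics/{n}9.png",cv2.resize(c["pixels"][p[1]-35:p[1]+35,p[0]-45:p[0]+45,::-1],None,fx=8,fy=8,interpolation=cv2.INTER_CUBIC))
E
```

```text
t 18.12 theta 0.96 M [0.49 0.46 0.46 0.36 0.36 0.37 0.38 0.44] mean 0.405 E [0.17 0.22 0.69 0.54 0.45 0.42 0.41 0.4 ] gap 15.6 [-1.3 -5.6  0.4]
[320 187]
[260 244]
```

View pics/top9.png

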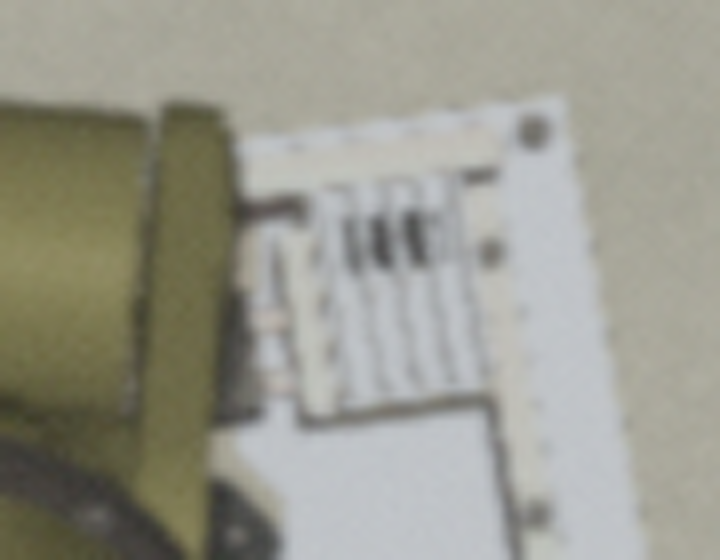

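View pics/scene9.png

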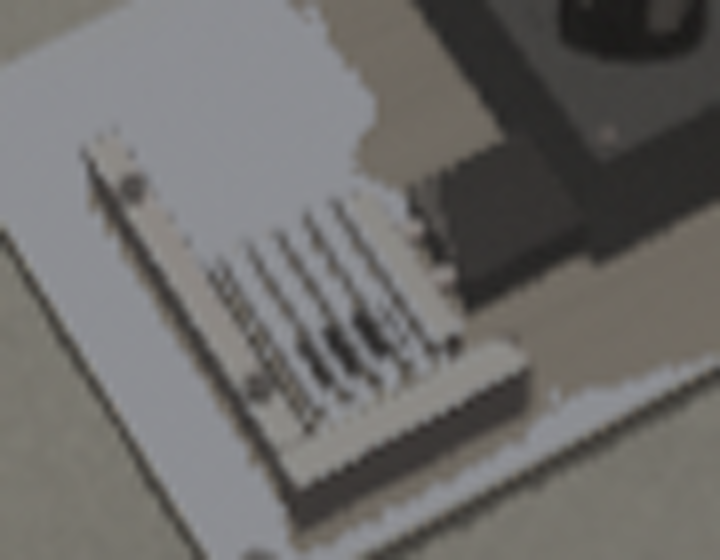

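E is rising linearly: +0.03 then +0.07 N m, with a slope of about 1.17 N m/rad as specified. The bite is therefore near 0.90 rad, the clamp is at about 5 N, and the module sits between jaw (310,320) and fence (500,330). I need E of about 0.50.

>>> arm_command:
  series:
    - [10,[0,0,0],1]
    - [10,[0,0,0],2.5]

```text
clock: 18.48
eef_pos: [538.5, -4.3, 58.1]
eef_rot: [3.101, 1.568, -2.453]
wrist_force: [-1.5, -4.8, -0.8]
finger_gap: 15.5
```

```bash
python3 m2.py
```

```text
t 18.82 theta 1.004 M [0.54 0.49 0.44 0.45 0.4  0.44 0.41 0.4 ] mean 0.434 E [-0.03  0.11  0.84  0.63  0.5   0.44  0.43  0.42] gap 15.4 [-0.8 -4.3  0.1]
```

>>> arm_command:
  series:
    - [10,[0,0,0],1]
    - [10,[0,0,0],2]

```text
clock: 19.08
eef_pos: [538.5, -4.3, 58.1]
eef_rot: [3.134, 1.568, -2.454]
wrist_force: [-0.7, -5.2, 1.0]
finger_gap: 15.5
```

```bash
python3 m2.py
```

```text
t 19.43 theta 1.038 M [0.54 0.61 0.55 0.51 0.53 0.5  0.55 0.45] mean 0.53 E [0.25 0.31 0.79 0.64 0.55 0.52 0.5  0.5 ] gap 15.4 [-1.1 -4.3  1.3]
```

E is 0.50 (+0.16) and Mz is +0.18, so the clamp is at about 12 N and 0.14 rad past bite. Releasing and withdrawing.

>>> arm_command:
  series:
    - [34,[0,0,0],0]
    - [34,[0,0,0],0]
    - [34,[0,0,0],0]
    - [34,[0,0,0],0]
    - [34,[0,0,0],0]

```text
clock: 20.05
eef_pos: [538.5, -4.2, 58.2]
eef_rot: [3.101, 1.568, -2.486]
wrist_force: [-0.2, 0.4, -0.0]
finger_gap: 33.9
```

```bash
python3 mom.py 4; python3 knob.py w10
```

```text
t 20.05 fix [-0.  68.9 58.2] F [-0.21  0.35 -0.03] M [-0.014 -0.117 -0.004] gap 33.9 j [-0.08  0.45  1.69 -0.    1.   -0.77]
mean [ 0.018 -0.007 -0.114  0.001 -0.156  0.016  0.   ] sd [0.174 0.279 0.668 0.007 0.037 0.039 0.   ]
[array([1.1, 0.6, 0.4]), 'zang_fix', np.float64(30.59)]
t 20.25 fix [-0.1 68.8 58.1] F [ 0.19 -0.21  0.97] M [-0.01  -0.204 -0.034] gap 34.0 j [-0.08  0.45  1.69 -0.    1.   -0.77]
housing ((0.17303085327148438, 69.16693115234375), (100.7415771484375, 120.92045593261719), 89.91242980957031)
bar ((-4.694416046142578, 71.63394927978516), (45.733158111572266, 46.98261260986328), 84.03502655029297) 2187
jaw ((44.157073974609375, -41.80328369140625), (49.98719024658203, 12.23741626739502), 0.41822677850723267)
fence None
[array([1.1, 1. , 0.7]), 'zang_fix', np.float64(30.59), 'turn', np.float64(-48.41)]
```

View pics/w10.png

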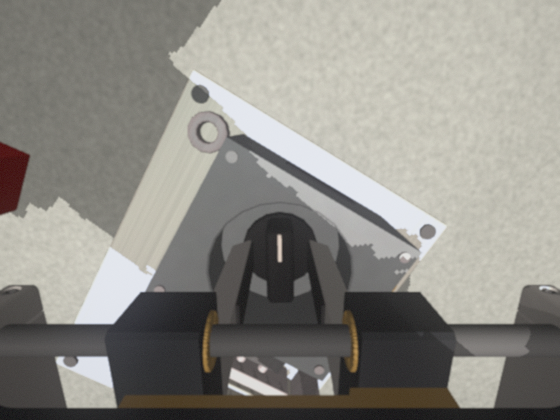

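The fingers are free on both sides of the bar at (279,255), and the bar is still aligned with them, so the knob kept its angle. Lifting out.

>>> arm_command:
  series:
    - [34,[-10,0,0],0]
    - [34,[-30,0,0],0]
    - [34,[-60,0,0],0]
    - [34,[-100,0,0],0]
    - [34,[-130,0,0],0]
    - [34,[-150,0,0],0]
    - [34,[-150,0,0],0]
    - [34,[-150,0,0],0]
    - [34,[-150,0,0],0]

```text
clock: 21.42
eef_pos: [538.5, -4.0, 207.2]
eef_rot: [2.825, 1.567, -2.762]
wrist_force: [-0.6, -0.2, -0.7]
finger_gap: 34.0
```

```bash
python3 knob.py w11; python3 look.py w12
```

```text
t 21.43 fix [-1.000e-01  6.910e+01  2.072e+02] F [-0.65 -0.18 -0.69] M [-0.026 -0.136 -0.003] gap 34.0 j [-0.07  0.28  1.55 -0.    1.32 -0.77]
housing ((0.0440521240234375, 68.9640121459961), (100.50000762939453, 120.24482727050781), 89.91964721679688)
bar ((-0.46613121032714844, 69.51447296142578), (15.741320610046387, 44.72187423706055), 30.932586669921875) 625
jaw ((48.15574645996094, -42.08699417114258), (52.95392608642578, 11.456635475158691), 0.17969603836536407)
fence ((-45.9385871887207, -97.85443115234375), (19.218021392822266, 7.995819568634033), 29.90456199645996)
[array([150.3,   0.7,   1. ]), 'zang_fix', np.float64(30.59), 'turn', np.float64(-48.41)]
t 21.48 fix [  0.   69.  207.3] F [-0.26  0.6  -0.08] M [-0.037 -0.111 -0.002] gap 33.6 j [-0.07  0.27  1.55 -0.    1.32 -0.77]
mod ((55.61528015136719, -62.31880187988281), (47.683345794677734, 44.38713836669922), 19.54128074645996) 381 [27.93424909 76.18141892]
stop ((84.60227966308594, -50.76414489746094), (18.992212295532227, 49.22938919067383), 0.19116896390914917)
```

View pics/w11.png

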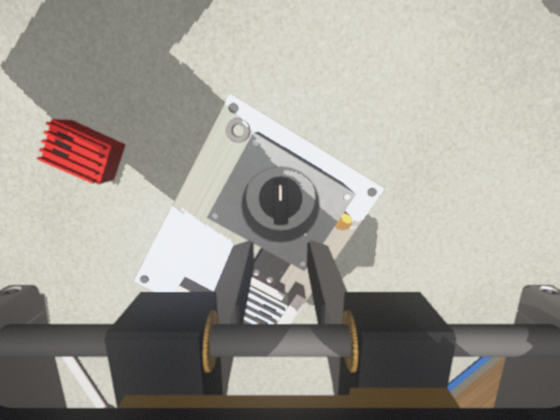

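The knob bar is now at 59.1° (1.031 rad) against 59.4° when gripped, so it held. A last check of the module in the scene view.

Run:
```python
from h import *
for n in ["scene","top"]:
    c=camera(n);P=cloud(c);Q=unfix(F,P.reshape(-1,3)).reshape(P.shape);x,y,z=[Q[...,i] for i in range(3)]
    m=(abs(z-60)<3)&(x<88)&(x>0)&(y<-40)&(y>-110)
    if m.sum()>20: print(n,cv2.minAreaRect(Q[m][:,:2].astype(np.float32)),m.sum(),np.percentile(z[m],[10,90]))
    p=proj(c,fix(F,[[30,-20,50]]))[0].astype(int)
    cv2.imwrite(f"pics/{n}12.png",cv2.resize(c["pixels"][p[1]-50:p[1]+50,p[0]-65:p[0]+65,::-1],None,fx=6,fy=6,interpolation=cv2.INTER_CUBIC))
```

```text
scene ((46.163299560546875, -73.60836791992188), (65.64741516113281, 46.08753204345703), 0.1972367912530899) 131 [57.48972568 61.85823632]
top ((44.07025909423828, -70.89461517333984), (62.56889343261719, 45.295265197753906), 0.25463640689849854) 158 [57.71726679 61.85656662]
```

View pics/scene12.png

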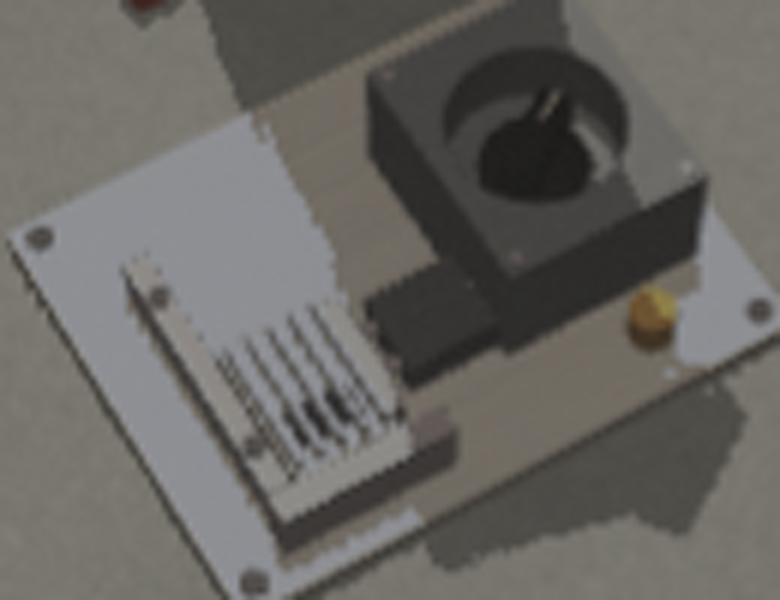

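View pics/top12.png

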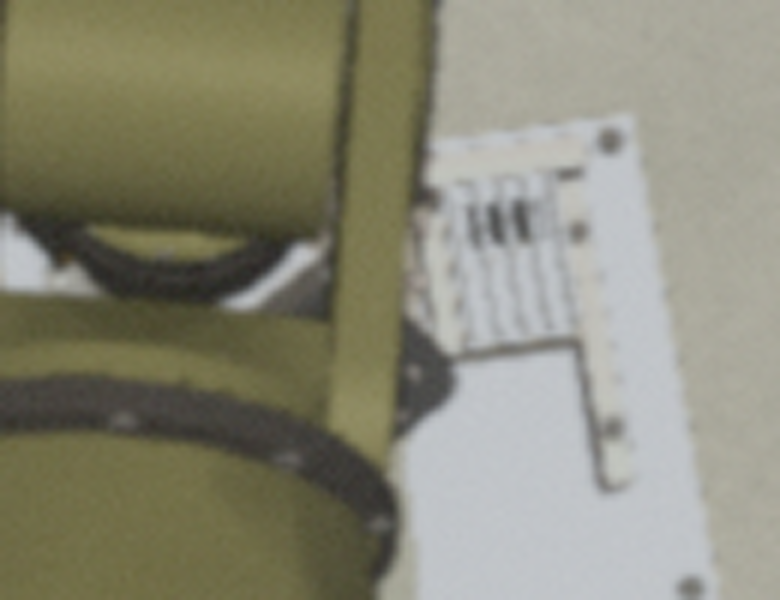

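Both views show the module flush with the end stop, at (340,470) in the scene view and (510,175) in the top view. It lies square between the jaw and the fence, and the gripper is clear. Handing in.

```bash
python3 -c "
from cell import *
print(sign_off())"
```

```text
the job is handed in; nothing more can be done
None
```

I pushed the module home against the end stop and clamped it at about 12 N. I then withdrew the gripper clear of the housing and handed the job in at about 22 s; sign-off gave no verdict.

- **Push:** the force peaked at about 11 N in the readings between moves, against the 25 N limit.
- **Clamp:** the jaw bit at a knob angle of about 0.90 rad, and I stopped at about 1.03 rad. The settled torque had risen by about 0.16 N m (wrist joint) and 0.18 N m (wrist sensor) over free turning. I worked the 12 N out from that rise and the turn past bite; I had no direct reading of the jaw force.
- **After release:** the knob stayed within 0.3° of where I left it, about 11 to 12 N. The module is square within 0.005 rad and looks flush with the end stop.
- **Camera disagreement:** the views differed by 2 to 3 mm in absolute position (module centre x 44.1 mm from the top camera, 46.2 mm from the scene camera). For "fully home" I therefore relied on the push stalling against the stop and the flush look.
- **Bystanders:** I did not re-measure them. The arm touched nothing but the module and the knob, as far as the forces and pictures show.

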